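Open the ratchet shelf stop

TASK

The white bin has to fit back into the ratchet shelf stop, so open the stop fully: press down the red release pad on its black sliding jaw and, keeping it pressed, gently push the jaw back along the bar until it is home against the rubber buffer on the end post. Then let the pad spring up and move clear. Use closed fingers, do not grip, force or ram the jaw, and leave the other things on the shelf where they are.

Things in the scene. Friction and masses are not known exactly. Their poses are not given: they have to be found in the camera images.
- stop: Ratchet shelf stop, screwed to the shelf: a low bar of two steel rails with cross pins, 320 mm long, between two blue uprights 110 mm wide. Origin: on the shelf under the middle of the bar. Its x axis runs along the bar in the direction in which the jaw opens, z up. At x = -153 mm is the fixed blue jaw (14 mm thick, 105 mm high), at x = +150 mm the end post (75 mm high) with the rubber buffer on its inner side; buffer face at x = +125 mm.
- jaw (a joint): Travel of the black plastic sliding jaw along the bar, m: it grows as the jaw opens; 0 is nearest to the fixed jaw, 0.120 is fully home against the buffer. It starts somewhere between 0 and about 0.05. The ratchet (pitch 10 mm) blocks opening while the release pad is up, after up to 10 mm of slack; with the pad pressed the jaw slides with about 1 N of friction. It cannot be lifted off the bar.
- release (a joint): How far the red release pad is pressed straight down, m: 0 up, 0.012 bottomed. Spring return: 2.4 N at first, 7 N at the bottom. The ratchet is free beyond 0.005; about 0.009 is a good working depth. It springs up when let go; over a ratchet pin it may rest as far as 0.006 down.
- release_top (a point): Centre of the top of the red release pad (56 mm along the bar, 84 mm across), which rides on the jaw; 66 mm above the shelf when up. The pad lies in a pocket 62 mm long along the bar, open at both sides: on the fixed-jaw side the jaw's upright plate (8 mm thick, 110 mm wide, top 105 mm above the shelf), on the opening side the push block. Closed fingertips fit between them.
- push_face (a point): Middle of the upright face of the jaw's black push block that looks into the pocket towards the pad, 78 mm above the shelf; it lies 31 mm from the pad's centre on the opening side. The block is 24 mm thick along the bar, 96 mm wide, top 90 mm above the shelf. Fingertips that press the pad push the jaw by this face; drawn back while still on the pad, they drag the jaw back with them by friction, so lift off straight up.
- bin: White plastic tilt-out bin, loose, about 150 x 170 x 145 mm high, origin under its middle. Leave alone.
- tree_a: Black plastic shoe tree with a steel rod, loose, lying, 250 x 66 x 50 mm, origin under its middle. Leave alone.
- tree_b: The other shoe tree of the pair, the same size. Leave alone.
- candlestick: Blue ceramic candlestick holder, loose, foot 80 mm across, 100 mm high, origin under its foot; stands beside the bar, on the side away from the robot. Leave alone.
- hinge: Spare steel hinge, loose, lying open, 70 x 66 x 10 mm, origin under its middle; lies beside the bar on the robot's side. Leave alone.
- carabiner: Aluminium carabiner, loose, lying flat, 75 x 50 x 10 mm, origin under its middle; lies beside the bar on the robot's side. Leave alone.
- polish_tin: Round shoe-polish tin, dark with a red lid, loose, 74 mm across, 28 mm high, origin under its middle. Leave alone.

How it is judged:
By the outcome, as a careful person would: the job done as asked, in the order asked, and still so for the second after the job is handed in, with the robot touching nothing.
It also fails if it takes over 38 s, if anything falls off the work surface, if the arm or the gripper's body presses on something with over 40 N, if the wrist force passes 120 N, or if a joint passes its speed limit or range.

ROBOT

A 6-joint arm with a two-finger parallel gripper is mounted at the origin on the work surface. World frame = base frame: x ahead of the robot, y to its left, z up, the work surface at z = 0. Lengths are in mm, angles in rad, forces in N, time in s.
With the tool pointing down it reaches from about 300 to 775 mm from the base axis. Payload 14.6 kg.
Tool frame: the origin (TCP) lies between the finger pads; the fingertips stand 17 mm ahead of it and the grasp point (between the pads) lies 2 mm behind it (manip.tip_reach is the distance from the TCP to the fingertips, in mm); z points along the fingers, y is the line along which they close (so a half turn about z gives the same grasp; the last joint's range is limited). The gripper opens to 94 mm and grips with 3 to 60 N. Pads are 16 mm wide; open, the fingers measure 119 mm over their backs; the gripper's body (75 mm by 177 mm) begins 78 mm behind the grasp point.
Start: joints at [1.262, 0.3, 1.521, -0, 1.321, -0.067], TCP at [131.696, 533.99, 222.446] pointing down, gripper open.
Joint ranges: [-3.03, 3.03], [-0.79, 2.21], [0.23, 2.52], [-1.04, 4.18], [0, 3.07], [-2.55, 2.55]. Speed limits (rad/s): [2.22, 2.22, 2.57, 3.14, 3.14, 3.14].

INTERFACE

Orientations are given as [roll, pitch, yaw] about the fixed x, y, z axes, in that order (R = Rz(yaw) Ry(pitch) Rx(roll)).
In Python, from cell import manip, viewer gives the robot as it stands.
- The arm moves only by the tool apply_moves, never from a script. Its argument "moves" is a list of rows, each a list of 3 entries, a list of its own where there are three numbers: the shift along the tool's x, y, z each as a share of 0.25 m, from -1 to 1, then the turn, a rotation vector about the tool's x, y, z each as a share of pi rad, from -1 to 1, then the closure, from 0 (fully open) to 1 (shut). In form: [[[dx, dy, dz], [wx, wy, wz], grip], ...]. A call has 1 to 12 rows; each row is the pose to reach, as a shift and turn from the pose commanded when the call began, along the tool's axes at that moment, turning the shorter way round; what a row does not reach only later rows make up. A row lasts 1/12 s, in which the tool goes at most 41.7 mm and 7.16 degrees, less where a joint would pass 70% of its speed; a pose out of reach is approached as far as the arm can. A call with a number of a shift or a turn outside -1 to 1 is refused whole. A call with a gripper value outside its range is refused whole. The fingers move at their own pace and stop on an object; "squeeze" is the grip in N (left out, the last holds). Time passes only in rows, so rows that repeat a pose let the fingers close. It gives the time, the measured TCP pose, the force, the opening and the grip force at its end, in the units of the state.
- manip.read_state(): the state, without advancing time (a new reading comes with each control period).
- viewer.camera(name): name is "scene" or "top" or "wrist"; returns the picture (384x512x3 uint8, blue, green, red); there is no depth.
- viewer.camera_info(name): a dict with "camera_matrix" (3x3 intrinsics, pixels), "k1" (the pictures are not rectified: a ray, as slopes to the right and down, at radius r is drawn at 1 + k1 r^2 times it, then the intrinsics apply), "R" (3x3) and "t" (3): a world point X has camera coordinates R X + t. Camera axes: x right, y down, z forward; pixel columns grow to the right and rows downward; lengths in mm; the calibration is good to about 2 mm. A picture is of the moment at which its call begins: read the wrist's pose just before it. camera_info takes no time and is no camera call; for the wrist camera it gives the pose at the moment of the call.
- manip.sign_off(): hands the job in; it is judged then, once.
The state is a dict: "clock": time; "joints": joint angles; "qd": joint speeds; "effort": joint torques, N m; "eef_pos": TCP position; "eef_rot": TCP orientation; "wrist_force": force on the tool from outside, world axes, zero at the start; "moment": the same for the moment, N m; "finger_gap": finger opening in mm; "finger_force": force on a finger pad.
Only numpy, scipy, OpenCV 4.12 (cv2) and the standard library are available. Lean on these libraries where they do the work, as an engineer would, in place of code of your own. Each camera call takes 0.05 s, during which the arm holds its last target. There are 200 camera calls.

## Working session

There is one attempt and no reset: what is moved stays moved. The work goes in short steps, Python scripts to look and compute and a tool call to move; the robot and the scene stay as the last step left them, time stands still between calls to the robot, and variables do not carry over. Pictures are saved under pics/ and viewed, at most 10 in all, crops included, and the job is handed in when it is done.

Besides the shell and the picture viewer there is one more tool, called after ">>>" by a JSON object that holds its "fn" and its "kwargs", one argument or row to a line. apply_moves: Moves the arm, as the interface text tells. Shift numbers are shares of 0.25 m and turn numbers shares of pi rad, none past 1 either way. Its arguments: {"type":"object","properties":{"moves":{"type":"array"},"squeeze":{"type":"number"}},"required":["moves"]}

```bash
mkdir -p pics
cat > h.py <<'E'
import numpy as np, cv2
from cell import manip, viewer
def ray(name,u,v,info=None):
    i=info or viewer.camera_info(name);K=np.array(i["camera_matrix"]);R=np.array(i["R"]);t=np.array(i["t"])
    d=np.array([(u-K[0,2])/K[0,0],(v-K[1,2])/K[1,1]]);s=d.copy()
    for _ in range(30): s=d/(1+i["k1"]*(s@s))
    return -R.T@t, R.T@np.array([s[0],s[1],1])
def at_z(name,u,v,z,info=None):
    c,r=ray(name,u,v,info); return c+r*(z-c[2])/r[2]
def proj(name,X):
    i=viewer.camera_info(name);K=np.array(i["camera_matrix"]);c=np.array(i["R"])@np.array(X,float)+np.array(i["t"])
    s=c[:2]/c[2]; s=s*(1+i["k1"]*(s@s)); return K[:2,:2]@s+K[:2,2]
E
python3 - <<'E'
from h import *
a=viewer.camera("top");b=viewer.camera("scene")
cv2.imwrite("pics/top.png",a);cv2.imwrite("pics/scene.png",b)
s=manip.read_state();print(s["clock"],s["eef_pos"],s["eef_rot"],s["wrist_force"],s["finger_gap"])
for n in("top","scene"):print(viewer.camera_info(n))
E
```

```text
0.1 [131.63639962 533.80890529 221.96151672] [-3.14060144e+00 -1.06705343e-04  2.89972639e+00] [0.27180884 0.00319045 0.06174799] 93.94921689602282
{'camera_matrix': array([[428.38898103,   0.        , 259.40486966],
       [  0.        , 428.38898103, 187.92604987],
       [  0.        ,   0.        ,   1.        ]]), 'k1': 0.016177678500207595, 'R': array([[ 0.00985971, -0.9998758 ,  0.01229546],
       [-0.99525225, -0.0110033 , -0.09670514],
       [ 0.09682842, -0.0112836 , -0.99523713]]), 't': array([ -30.12704   ,  560.35423653, 1245.60369925])}
{'camera_matrix': array([[384.95490415,   0.        , 255.79868087],
       [  0.        , 384.95490415, 193.79451522],
       [  0.        ,   0.        ,   1.        ]]), 'k1': -0.0924444140521337, 'R': array([[ 0.57647594,  0.81692231,  0.01770385],
       [ 0.63617691, -0.43512197, -0.63714034],
       [-0.51279083,  0.37855886, -0.77054445]]), 't': array([-330.67891303, -306.21479887, 1566.35137474])}
```

View pics/top.png

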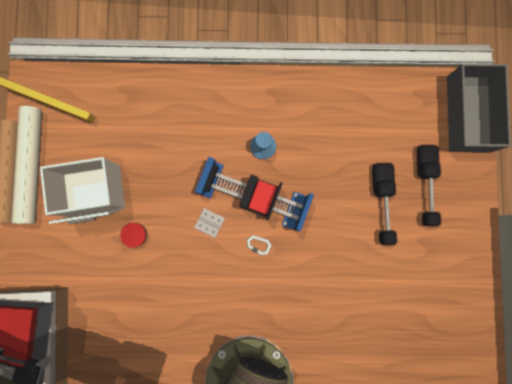

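View pics/scene.png

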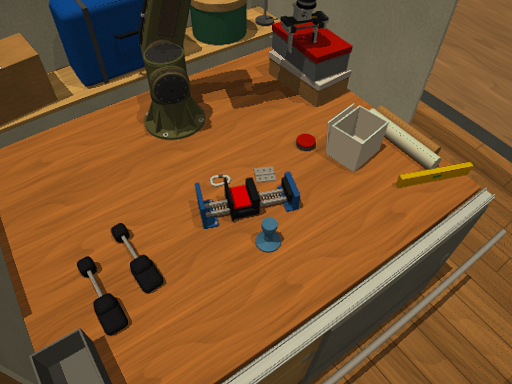

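The top view shows the stop around (255,194), its left end near (208,178) and its right end near (298,212). The red pad is at about (262,196). The arm is out of the way at lower left. Next I'll enlarge both views.

Run:
```python
from h import *
a=cv2.imread("pics/top.png")[145:245,185:325];b=cv2.imread("pics/scene.png")[160:240,185:310]
a=cv2.resize(a,(784,560),interpolation=cv2.INTER_CUBIC);b=cv2.resize(b,(750,480),interpolation=cv2.INTER_CUBIC)
cv2.imwrite("pics/topc.png",a);cv2.imwrite("pics/scenec.png",b)
```

```text
(no output)
```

View pics/topc.png

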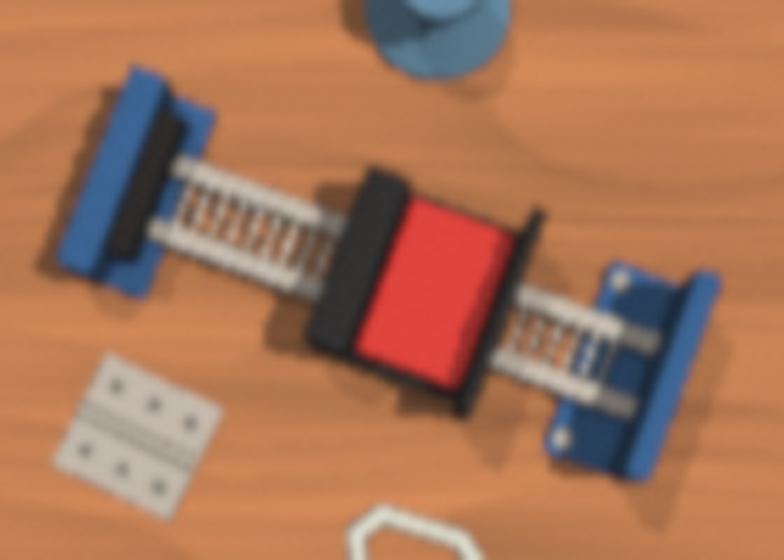

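View pics/scenec.png

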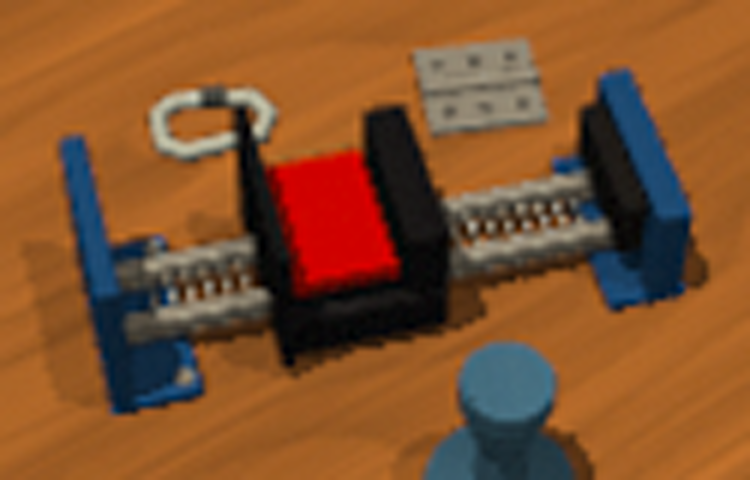

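The crops show that the thick push block and the buffer post are on the left (world +y), and the plate and fixed jaw are on the right. So the jaw opens toward the left. Next I'll measure these features at their known heights.

Run:
```python
from h import *
np.set_printoptions(precision=1,suppress=True)
T=lambda p,z:at_z("top",185+(p[0]+.5)/5.6-.5,145+(p[1]+.5)/5.6-.5,z)[:2]
S=lambda p,z:at_z("scene",185+(p[0]+.5)/6-.5,160+(p[1]+.5)/6-.5,z)[:2]
f={"pad":([(415,197),(515,237),(455,392),(355,350)],66),"plate":([(540,210),(465,412)],105),
"block":([(372,168),(410,185),(350,355),(308,338)],90),"post":([(135,66),(170,80),(95,275),(60,260)],75),
"fixed":([(697,270),(722,278),(650,478),(625,470)],105)}
C={}
for k,(p,z) in f.items():
    q=np.array([T(i,z) for i in p]);C[k]=q.mean(0);print(k,C[k],[round(float(np.linalg.norm(q[i]-q[i-1])),1) for i in range(len(q))])
for nm,p,z in [("plate",[(240,105),(290,285)],105),("block",[(365,110),(402,108),(447,232),(415,240)],90),("pad",[(270,163),(360,150),(400,272),(298,290)],66),("post",[(600,75),(630,70),(690,210),(650,215)],75),("fixed",[(62,140),(85,135),(135,270),(110,285)],105)]:
    print("scene",nm,np.mean([S(i,z) for i in p],0))
d=C["post"]-C["fixed"];print("len",np.linalg.norm(d));d/=np.linalg.norm(d)
e=C["block"]-C["plate"];print(np.linalg.norm(e),"angles",np.degrees(np.arctan2(d[1],d[0])),np.degrees(np.arctan2(e[1],e[0])))
o=C["fixed"]+d*153
for k in C:print(k,"along",(C[k]-o)@d,"across",(C[k]-o)@np.array([-d[1],d[0]]))
s=manip.read_state();from scipy.spatial.transform import Rotation as Ro
print(Ro.from_euler("xyz",s["eef_rot"]).as_matrix())
```

```text
pad [530.6 -32.4] [84.7, 55.5, 85.5, 55.5]
plate [519.7 -65.3] [107.4, 107.4]
block [544.8   6. ] [91.8, 21.1, 91.1, 22.8]
post [591.7 132. ] [106.7, 19.4, 107.1, 19.4]
fixed [ 489.3 -150.4] [105.8, 13.0, 105.7, 12.9]
scene plate [526.7 -71.9]
scene block [546.    4.3]
scene pad [533.4 -35.3]
scene post [590.  129.7]
scene fixed [ 486.1 -147.3]
len 300.3207922963947
75.63556488875307 angles 70.05629723838892 70.54407794194302
pad along -27.965317161039945 across 1.348943749068064
plate along -62.68984197776185 across 0.4328463328072969
block along 12.942981984408917 across 1.0767528074301767
post along 147.32079229639464 across 1.6354936395749992e-14
fixed along -153.0 across 1.836430373928997e-14
[[-1.   0.2 -0. ]
 [ 0.2  1.  -0. ]
 [ 0.  -0.  -1. ]]
```

The measured sizes match the given ones. The pad centre is at about (531,-33), the bar's opening yaw is about 70.2°, and the jaw has about 98 mm of travel left. Tool y is already nearly along the bar, 5.9° off. I'll move over the pad, about 12 mm towards the push face, with the fingers closed.

>>> {"fn": "apply_moves", "kwargs": {
  "moves": [
    [[-0.7, -0.59, 0], [0, 0, 0], 1],
    [[-0.7, -0.59, 0], [0, 0, 0], 1],
    [[-0.7, -0.59, 0], [0, 0, 0], 1],
    [[-0.7, -0.59, 0], [0, 0, 0], 1],
    [[-0.7, -0.59, 0], [0, 0, 0], 1],
    [[-0.7, -0.59, 0], [0, 0, 0], 1],
    [[-0.7, -0.59, 0], [0, 0, 0], 1],
    [[-0.7, -0.59, 0], [0, 0, 0], 1],
    [[-0.7, -0.59, 0], [0, 0, 0], 1]
  ],
  "squeeze": 5
}}

```text
clock: 0.85
eef_pos: [266.0, 349.3, 222.4]
eef_rot: [3.142, -0.0, 2.9]
wrist_force: [0.5, 0.2, -0.0]
finger_gap: 37.5
finger_force: 0.0
```

>>> {"fn": "apply_moves", "kwargs": {
  "moves": [
    [[-0.7, -0.59, 0], [0, 0, 0], 1],
    [[-0.7, -0.59, 0], [0, 0, 0], 1],
    [[-0.7, -0.59, 0], [0, 0, 0], 1],
    [[-0.7, -0.59, 0], [0, 0, 0], 1],
    [[-0.7, -0.59, 0], [0, 0, 0], 1],
    [[-0.7, -0.59, 0], [0, 0, 0], 1],
    [[-0.7, -0.59, 0], [0, 0, 0], 1],
    [[-0.7, -0.59, 0], [0, 0, 0], 1],
    [[-0.7, -0.59, 0], [0, 0, 0], 1]
  ]
}}

```text
clock: 1.6
eef_pos: [400.4, 164.9, 222.3]
eef_rot: [-3.142, -0.001, 2.901]
wrist_force: [-0.4, -0.0, 0.2]
finger_gap: 1.0
finger_force: 0.0
```

>>> {"fn": "apply_moves", "kwargs": {
  "moves": [
    [[-0.7, -0.59, 0], [0, 0, 0.033], 1],
    [[-0.7, -0.59, 0], [0, 0, 0.033], 1],
    [[-0.7, -0.59, 0], [0, 0, 0.033], 1],
    [[-0.7, -0.59, 0], [0, 0, 0.033], 1],
    [[-0.7, -0.59, 0], [0, 0, 0.033], 1],
    [[-0.7, -0.59, 0], [0, 0, 0.033], 1],
    [[-0.7, -0.59, 0], [0, 0, 0.033], 1],
    [[-0.7, -0.59, 0], [0, 0, 0.033], 1],
    [[-0.7, -0.59, 0], [0, 0, 0.033], 1],
    [[-0.7, -0.59, 0], [0, 0, 0.033], 1]
  ]
}}

```text
clock: 2.43
eef_pos: [535.0, -19.6, 222.6]
eef_rot: [3.142, 0.0, 2.798]
wrist_force: [-0.1, -0.3, 0.4]
finger_gap: 0.2
finger_force: 0.0
```

>>> {"fn": "apply_moves", "kwargs": {
  "moves": [
    [[0, -0.012, 0.1], [0, 0, 0], 1],
    [[0, -0.012, 0.2], [0, 0, 0], 1],
    [[0, -0.012, 0.3], [0, 0, 0], 1],
    [[0, -0.012, 0.36], [0, 0, 0], 1],
    [[0, -0.012, 0.4], [0, 0, 0], 1],
    [[0, -0.012, 0.4], [0, 0, 0], 1],
    [[0, -0.012, 0.4], [0, 0, 0], 1]
  ]
}}

```text
clock: 3.02
eef_pos: [534.5, -23.6, 123.1]
eef_rot: [3.141, 0.0, 2.797]
wrist_force: [-0.8, 0.4, 0.5]
finger_gap: 0.3
finger_force: 0.0
```

Run:
```python
from h import *
a=viewer.camera("wrist");b=viewer.camera("scene")[130:240,170:320]
a=cv2.resize(a,(440,330));b=cv2.resize(b,(450,330),interpolation=cv2.INTER_CUBIC)
cv2.imwrite("pics/w1.png",np.hstack([a,b])[:, :800])
s=manip.read_state();print(s["clock"],s["eef_pos"],s["wrist_force"])
```

```text
3.1167 [534.98303698 -23.90797422 123.78512578] [ 0.15403726  0.39243813 -0.43299959]
```

View pics/w1.png

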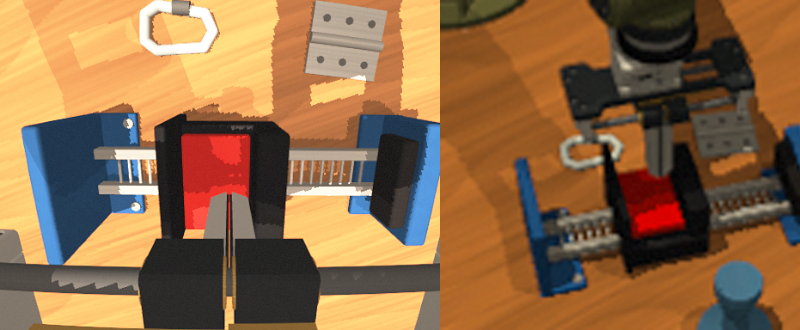

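The wrist view shows the closed tips over the pad near (230,200), between plate and block and nearer the block. I'll go down and press gently.

>>> {"fn": "apply_moves", "kwargs": {
  "moves": [
    [[0, 0, 0.06], [0, 0, 0], 1],
    [[0, 0, 0.11], [0, 0, 0], 1],
    [[0, 0, 0.14], [0, 0, 0], 1],
    [[0, 0, 0.15], [0, 0, 0], 1],
    [[0, 0, 0.16], [0, 0, 0], 1],
    [[0, 0, 0.17], [0, 0, 0], 1],
    [[0, 0, 0.18], [0, 0, 0], 1],
    [[0, 0, 0.18], [0, 0, 0], 1],
    [[0, 0, 0.18], [0, 0, 0], 1]
  ]
}}

```text
clock: 3.87
eef_pos: [534.8, -24.2, 77.9]
eef_rot: [3.141, 0.001, 2.796]
wrist_force: [-0.5, 0.6, 4.0]
finger_gap: 0.5
finger_force: 2.0
```

Contact force matches about 5 mm of press. I'll go 4 mm deeper.

>>> {"fn": "apply_moves", "kwargs": {
  "moves": [
    [[0, 0, 0.006], [0, 0, 0], 1],
    [[0, 0, 0.012], [0, 0, 0], 1],
    [[0, 0, 0.018], [0, 0, 0], 1],
    [[0, 0, 0.018], [0, 0, 0], 1],
    [[0, 0, 0.018], [0, 0, 0], 1]
  ]
}}

```text
clock: 4.28
eef_pos: [534.7, -24.2, 73.1]
eef_rot: [3.141, 0.001, 2.796]
wrist_force: [0.3, 0.2, 5.9]
finger_gap: 0.5
finger_force: 2.9
```

>>> {"fn": "apply_moves", "kwargs": {
  "moves": [
    [[0, 0.006, 0], [0, 0, 0], 1],
    [[0, 0.014, 0], [0, 0, 0], 1],
    [[0, 0.022, 0], [0, 0, 0], 1],
    [[0, 0.03, 0], [0, 0, 0], 1],
    [[0, 0.038, 0], [0, 0, 0], 1],
    [[0, 0.046, 0], [0, 0, 0], 1],
    [[0, 0.054, 0], [0, 0, 0], 1],
    [[0, 0.062, 0], [0, 0, 0], 1],
    [[0, 0.07, 0], [0, 0, 0], 1],
    [[0, 0.078, 0], [0, 0, 0], 1],
    [[0, 0.084, 0], [0, 0, 0], 1],
    [[0, 0.088, 0], [0, 0, 0], 1]
  ]
}}

```text
clock: 5.28
eef_pos: [542.2, -3.5, 73.2]
eef_rot: [-3.142, 0.001, 2.796]
wrist_force: [-1.0, -1.7, 5.0]
finger_gap: 0.5
finger_force: 2.9
```

Sliding freely at about 2 N. I'll continue.

>>> {"fn": "apply_moves", "kwargs": {
  "moves": [
    [[0, 0.01, 0], [0, 0, 0], 1],
    [[0, 0.02, 0], [0, 0, 0], 1],
    [[0, 0.03, 0], [0, 0, 0], 1],
    [[0, 0.04, 0], [0, 0, 0], 1],
    [[0, 0.05, 0], [0, 0, 0], 1],
    [[0, 0.06, 0], [0, 0, 0], 1],
    [[0, 0.07, 0], [0, 0, 0], 1],
    [[0, 0.08, 0], [0, 0, 0], 1],
    [[0, 0.09, 0], [0, 0, 0], 1],
    [[0, 0.1, 0], [0, 0, 0], 1],
    [[0, 0.11, 0], [0, 0, 0], 1],
    [[0, 0.12, 0], [0, 0, 0], 1]
  ]
}}

```text
clock: 6.28
eef_pos: [552.5, 24.7, 73.3]
eef_rot: [3.142, 0.001, 2.796]
wrist_force: [-0.5, -1.8, 6.6]
finger_gap: 0.4
finger_force: 2.9
```

>>> {"fn": "apply_moves", "kwargs": {
  "moves": [
    [[0, 0.01, 0], [0, 0, 0], 1],
    [[0, 0.02, 0], [0, 0, 0], 1],
    [[0, 0.03, 0], [0, 0, 0], 1],
    [[0, 0.04, 0], [0, 0, 0], 1],
    [[0, 0.05, 0], [0, 0, 0], 1],
    [[0, 0.06, 0], [0, 0, 0], 1],
    [[0, 0.07, 0], [0, 0, 0], 1],
    [[0, 0.08, 0], [0, 0, 0], 1],
    [[0, 0.09, 0], [0, 0, 0], 1],
    [[0, 0.1, 0], [0, 0, 0], 1],
    [[0, 0.106, 0], [0, 0, 0], 1],
    [[0, 0.11, 0], [0, 0, 0], 1]
  ]
}}

```text
clock: 7.28
eef_pos: [561.9, 50.6, 73.3]
eef_rot: [3.141, 0.001, 2.796]
wrist_force: [0.5, -2.1, 6.3]
finger_gap: 0.9
finger_force: 2.9
```

Run:
```python
from h import *
b=viewer.camera("scene")[130:240,170:320]
cv2.imwrite("pics/w2.png",cv2.resize(b,(750,550),interpolation=cv2.INTER_CUBIC))
s=manip.read_state();p=s["eef_pos"];print(s["clock"],p,s["wrist_force"],(p[:2]-np.array([534.7,-24.2]))@[.339,.941])
```

```text
7.3333 [561.95631369  50.67056435  73.33375146] [ 0.42906216 -0.58096446  6.51163235] 79.69309139273234
```

View pics/w2.png

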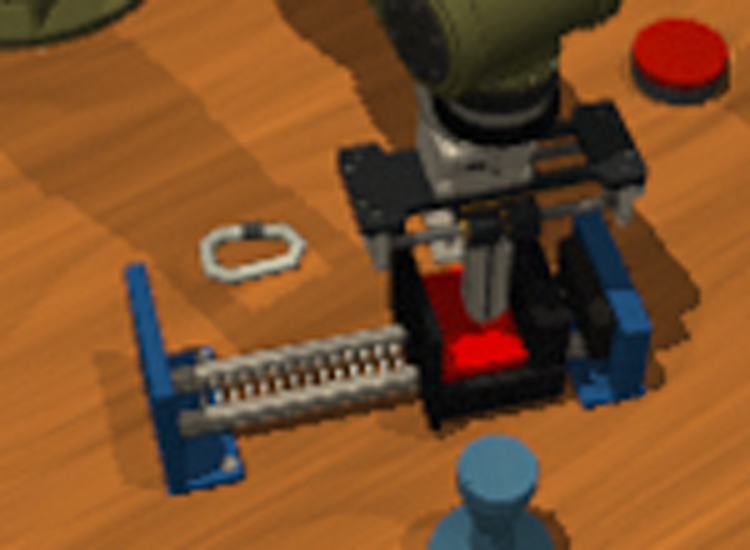

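The picture shows the jaw moving with the fingers and about 25 mm left to the buffer (block edge near (560,320), buffer near (590,320)). I'll slow down now.

>>> {"fn": "apply_moves", "kwargs": {
  "moves": [
    [[0, 0.006, 0], [0, 0, 0], 1],
    [[0, 0.013, 0], [0, 0, 0], 1],
    [[0, 0.02, 0], [0, 0, 0], 1],
    [[0, 0.027, 0], [0, 0, 0], 1],
    [[0, 0.034, 0], [0, 0, 0], 1],
    [[0, 0.041, 0], [0, 0, 0], 1],
    [[0, 0.048, 0], [0, 0, 0], 1],
    [[0, 0.055, 0], [0, 0, 0], 1],
    [[0, 0.061, 0], [0, 0, 0], 1],
    [[0, 0.066, 0], [0, 0, 0], 1],
    [[0, 0.07, 0], [0, 0, 0], 1]
  ]
}}

```text
clock: 8.25
eef_pos: [567.9, 67.0, 73.4]
eef_rot: [3.141, 0.002, 2.796]
wrist_force: [0.6, -2.3, 5.5]
finger_gap: 0.6
finger_force: 2.9
```

>>> {"fn": "apply_moves", "kwargs": {
  "moves": [
    [[0, 0.003, 0], [0, 0, 0], 1],
    [[0, 0.006, 0], [0, 0, 0], 1],
    [[0, 0.009, 0], [0, 0, 0], 1],
    [[0, 0.012, 0], [0, 0, 0], 1]
  ]
}}

```text
clock: 8.58
eef_pos: [568.5, 69.3, 73.2]
eef_rot: [-3.141, 0.001, 2.796]
wrist_force: [-0.4, -3.9, 5.9]
finger_gap: 0.5
finger_force: 2.9
```

>>> {"fn": "apply_moves", "kwargs": {
  "moves": [
    [[0, 0.003, 0], [0, 0, 0], 1],
    [[0, 0.006, 0], [0, 0, 0], 1],
    [[0, 0.009, 0], [0, 0, 0], 1]
  ]
}}

```text
clock: 8.83
eef_pos: [569.2, 71.5, 73.1]
eef_rot: [-3.141, 0.001, 2.796]
wrist_force: [-2.5, -3.8, 6.4]
finger_gap: 0.6
finger_force: 2.9
```

>>> {"fn": "apply_moves", "kwargs": {
  "moves": [
    [[0, 0.003, 0], [0, 0, 0], 1],
    [[0, 0.006, 0], [0, 0, 0], 1]
  ]
}}

```text
clock: 9.0
eef_pos: [569.7, 72.9, 73.1]
eef_rot: [-3.141, 0.001, 2.796]
wrist_force: [-1.8, -4.3, 5.8]
finger_gap: 0.4
finger_force: 2.9
```

>>> {"fn": "apply_moves", "kwargs": {
  "moves": [
    [[0, 0.003, 0], [0, 0, 0], 1],
    [[0, 0.006, 0], [0, 0, 0], 1],
    [[0, 0.006, 0], [0, 0, 0], 1]
  ]
}}

```text
clock: 9.25
eef_pos: [570.3, 74.4, 73.1]
eef_rot: [-3.141, 0.001, 2.796]
wrist_force: [-2.2, -3.6, 5.6]
finger_gap: 0.4
finger_force: 2.9
```

Run:
```python
from h import *
b=viewer.camera("scene")[150:220,230:310];a=viewer.camera("wrist")
cv2.imwrite("pics/w3.png",np.hstack([cv2.resize(b,(400,350),interpolation=cv2.INTER_CUBIC),cv2.resize(a[100:310,200:440],(400,350))]))
s=manip.read_state();p=s["eef_pos"];print(s["clock"],p,s["wrist_force"],(p[:2]-np.array([534.7,-24.2]))@[.339,.941])
```

```text
9.35 [570.26491011  74.35358728  73.13423709] [-0.83673189 -3.28949955  6.96071109] 104.79543015554651
```

View pics/w3.png

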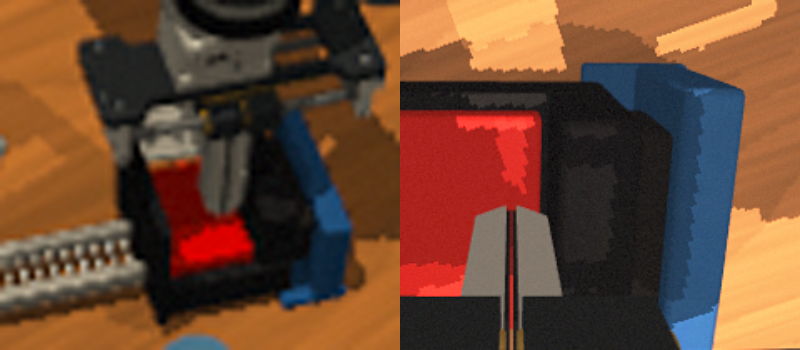

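The jaw is at or within a few mm of the buffer, with no visible gap beside the post. I'll creep on until the force rises.

>>> {"fn": "apply_moves", "kwargs": {
  "moves": [
    [[0, 0.003, 0], [0, 0, 0], 1],
    [[0, 0.006, 0], [0, 0, 0], 1],
    [[0, 0.006, 0], [0, 0, 0], 1],
    [[0, 0.006, 0], [0, 0, 0], 1]
  ]
}}

```text
clock: 9.68
eef_pos: [570.6, 75.2, 73.1]
eef_rot: [-3.14, 0.0, 2.796]
wrist_force: [-4.6, -8.3, 7.6]
finger_gap: 0.7
finger_force: 5.7
```

>>> {"fn": "apply_moves", "kwargs": {
  "moves": [
    [[0, 0.003, 0], [0, 0, 0], 1],
    [[0, 0.006, 0], [0, 0, 0], 1],
    [[0, 0.006, 0], [0, 0, 0], 1],
    [[0, 0.006, 0], [0, 0, 0], 1]
  ]
}}

```text
clock: 10.02
eef_pos: [570.6, 75.3, 73.1]
eef_rot: [-3.138, -0.001, 2.795]
wrist_force: [-9.6, -19.0, 11.6]
finger_gap: 0.7
finger_force: 11.5
```

The jaw is home: position stalls and force rises. I'll ease the push, keep the pad down, then lift straight up.

>>> {"fn": "apply_moves", "kwargs": {
  "moves": [
    [[0, -0.004, 0], [0, 0, 0], 1],
    [[0, -0.008, 0], [0, 0, 0], 1],
    [[0, -0.008, 0], [0, 0, 0], 1],
    [[0, -0.008, 0], [0, 0, 0], 1]
  ]
}}

```text
clock: 10.35
eef_pos: [570.5, 75.1, 73.2]
eef_rot: [-3.141, 0.001, 2.796]
wrist_force: [-2.4, -4.7, 5.9]
finger_gap: 0.5
finger_force: 4.0
```

>>> {"fn": "apply_moves", "kwargs": {
  "moves": [
    [[0, 0, -0.01], [0, 0, 0], 1],
    [[0, 0, -0.02], [0, 0, 0], 1],
    [[0, 0, -0.03], [0, 0, 0], 1],
    [[0, 0, -0.045], [0, 0, 0], 1],
    [[0, 0, -0.07], [0, 0, 0], 1],
    [[0, 0, -0.11], [0, 0, 0], 1],
    [[0, 0, -0.16], [0, 0, 0], 1],
    [[0, 0, -0.24], [0, 0, 0], 1],
    [[0, 0, -0.35], [0, 0, 0], 1],
    [[0, 0, -0.46], [0, 0, 0], 1],
    [[0, 0, -0.5], [0, 0, 0], 1],
    [[0, 0, -0.5], [0, 0, 0], 1]
  ]
}}

```text
clock: 11.35
eef_pos: [571.5, 76.2, 201.5]
eef_rot: [3.139, 0.005, 2.796]
wrist_force: [-0.6, 0.8, -0.7]
finger_gap: 1.2
finger_force: 0.0
```

>>> {"fn": "apply_moves", "kwargs": {
  "moves": [
    [[0.3, 0.5, -0.1], [0, 0, 0], 1],
    [[0.3, 0.5, -0.1], [0, 0, 0], 1],
    [[0.3, 0.5, -0.1], [0, 0, 0], 1],
    [[0.3, 0.5, -0.1], [0, 0, 0], 1],
    [[0.3, 0.5, -0.1], [0, 0, 0], 1],
    [[0.3, 0.5, -0.1], [0, 0, 0], 1],
    [[0.3, 0.5, -0.1], [0, 0, 0], 1]
  ]
}}

```text
clock: 11.93
eef_pos: [542.0, 218.3, 221.8]
eef_rot: [-3.141, -0.001, 2.796]
wrist_force: [0.3, -0.3, 0.1]
finger_gap: 0.8
finger_force: 0.0
```

Run:
```python
from h import *
b=viewer.camera("scene");a=viewer.camera("top")
cv2.imwrite("pics/end.png",np.hstack([cv2.resize(a[130:250,180:320],(400,343),interpolation=cv2.INTER_CUBIC),cv2.resize(b[130:250,170:310],(400,343),interpolation=cv2.INTER_CUBIC)]))
s=manip.read_state();print(s["clock"],s["eef_pos"],s["wrist_force"])
```

```text
12.0333 [542.30682317 217.75390537 222.20262594] [-0.13272537 -0.02059364 -0.13661721]
```

View pics/end.png

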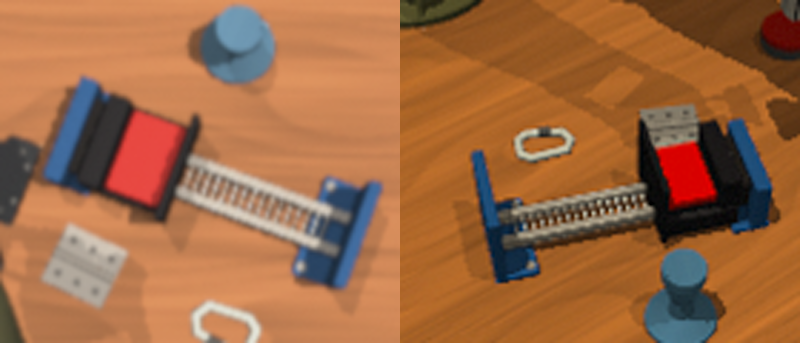

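The picture shows the jaw against the buffer (block at (105,140) next to the post at (70,130)), the pad up, and the other items where they were. I'm handing in.

```bash
python3 -c "
from cell import manip
print(manip.sign_off())"
```

```text
the job is handed in; nothing more can be done
None
```

The stop is fully open: the jaw is home against the buffer, the pad has sprung up, the arm is clear, and the other items near the stop look unmoved. I handed the job in at about 12 s; no verdict came back.

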